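# Set up the heel blocks and clamp straps on two drilling fixtures

## Task

Set up the clamps on the two fixture plates, ready for the nuts: stand centrally on each plate's outlined pad, on the far side of the stud from the casting, the heel block that is as tall as that plate's casting, and lay a strap over the stud so that it lies level and in line with the plate, with one end resting on the block and the other on the casting and the stud about in the middle of its slot; the long strap belongs to the long plate and the short strap to the short one. Leave the spanner, the brush and the tin where they are.

Things in the scene. Friction and masses are not known exactly. Their poses are not given: they have to be found in the camera images.
- fixture_low: Short fixture, fixed: aluminium plate 16 thick, 84 wide, x -72 to +94 (all mm). Origin: plate underside below the upright dark 12 mm stud (round tip at z 72); x from stud to casting, z up. Low grey casting: flat top for the strap at z 36, x +24 to +64, 58 wide; boss beyond lower (z 31). Outlined steel heel pad 30x36, flush with plate top (z 16), centre x -40, y 0.
- fixture_tall: Long fixture, fixed: aluminium plate 16 thick, 84 wide, x -96 to +126 (all mm). Origin: plate underside below the upright dark 12 mm stud (round tip at z 96); x from stud to casting, z up. Tall grey casting: flat top for the strap at z 58, x +46 to +88, 64 wide; boss beyond lower (z 48). Outlined steel heel pad 40x50, flush with plate top (z 16), centre x -64, y 0.
- heel_low: Low heel block: loose bright steel block, 30 (its x) by 36 (its y) by 20 mm tall, small dark hole in the top, grooved x faces; about 0.16 kg, standing on the bench. Origin: centre of underside, z up. Grip the smooth y faces, 36 mm apart, and set it down with its x along the plate: there is little room for a finger between block and stud.
- heel_tall: Tall heel block: like the low one but larger all round, 40 (its x) by 50 (its y) by 42 mm tall; about 0.6 kg, standing on the bench. Origin: centre of underside, z up. Grip the smooth y faces, 50 mm apart.
- strap_short: Short clamp strap: loose dark steel bar 110 long (its x), 50 wide (its y), 14 mm thick, with an open slot 44 long and 24 mm wide through its middle; about 0.36 kg, lying flat on the bench. Origin: centre of underside, z up. Both ends alike. Grip across the 50 mm width at the middle; the stud then passes up between the fingers.
- strap_long: The long clamp strap: as the short one, but 160 mm long (x), 50 mm wide (y), 14 mm thick, with a slot 70 mm long and 24 mm wide; about 0.55 kg. Origin: centre of its underside, z up. Both ends are alike.
- spanner: Bystander: a bright combination spanner, 192 mm long, 29 mm wide, 8 mm thick, lying flat at the right of the work. Origin: centre of its underside, y along it. To be left alone.
- brush: Bystander: a bench brush with a wooden back, 154 x 61 x 46 mm, at the left of the work. Origin: centre of its underside, y along it. To be left alone.
- tin: Bystander: a round closed silvery tin, 55 mm across and 24 mm tall, standing behind the loose parts, in front of the printer. Origin: centre of its underside. To be left alone.
Things that resemble listed ones, but are neither listed nor needed, are in the scene too. Leave any red look-alike of the heel_low alone.

How it is judged:
At the end, for the whole second after the job is handed in: On each plate the right heel block is upright, within 12 mm along and 15 mm across of the pad centre; the right strap bears on block and casting, level within 0.05 rad, in line within 0.2 rad, its centre within 16 mm along and 12 mm across of the stud; all released, at rest (x of heel_low in the frame of fixture_low between -0.052 and -0.028 m and y of heel_low in the frame of fixture_low between -0.015 and 0.015 m and z of heel_low in the frame of fixture_low between 0.012 and 0.02 m and angle between each of heel_low, strap_short, heel_tall, strap_long's own z axis and vertical below 0.05 rad and x of strap_short in the frame of fixture_low between -0.016 and 0.016 m and y of strap_short in the frame of fixture_low between -0.012 and 0.012 m and z of strap_short in the frame of fixture_low between 0.032 and 0.04 m and angle between the x axis of strap_short and the x axis of fixture_low, either way round below 0.2 rad and contact force between strap_short and heel_low above 0.2 N and contact force between strap_short and fixture_low above 0.2 N and linear speed of each of heel_low, strap_short, heel_tall, strap_long below 0.02 m/s and angular speed of each of heel_low, strap_short, heel_tall, strap_long below 0.1 rad/s and x of heel_tall in the frame of fixture_tall between -0.076 and -0.052 m and y of heel_tall in the frame of fixture_tall between -0.015 and 0.015 m and z of heel_tall in the frame of fixture_tall between 0.012 and 0.02 m and x of strap_long in the frame of fixture_tall between -0.016 and 0.016 m and y of strap_long in the frame of fixture_tall between -0.012 and 0.012 m and z of strap_long in the frame of fixture_tall between 0.054 and 0.062 m and angle between the x axis of strap_long and the x axis of fixture_tall, either way round below 0.2 rad and contact force between strap_long and heel_tall above 0.2 N and contact force between strap_long and fixture_tall above 0.2 N); the robot touches nothing.
It fails at once if the spanner is moved more than 30 mm (distance of spanner from where it was at the start of the episode above 0.03 m).
It fails at once if the brush is moved more than 30 mm (distance of brush from where it was at the start of the episode above 0.03 m).
It fails at once if the tin is moved more than 30 mm (distance of tin from where it was at the start of the episode above 0.03 m).
It also fails if it takes over 99 s, if anything falls off the work surface, if the arm or the gripper's body presses on something with over 40 N, if the wrist force passes 120 N, or if a joint passes its speed limit or range.

## Robot

A 6-joint arm with a two-finger parallel gripper is mounted at the origin on a cart in front of the work surface, level with it; the furniture and walls round the work are solid. World frame = base frame: x ahead of the robot, y to its left, z up, the work surface at z = 0. Lengths are in m, angles in rad, forces in N, time in s.
With the tool pointing down it reaches from about 0.375 to 0.9 m from the base axis. Payload 3.1 kg.
Tool frame: the origin (TCP) lies between the finger pads; the fingertips stand 11 mm ahead of it and the grasp point (between the pads) lies 8 mm behind it; z points along the fingers, y is the line along which they close (so a half turn about z gives the same grasp; the last joint's range is limited). The gripper opens to 87 mm and grips with 3 to 60 N. Pads are 19 mm wide; open, the fingers measure 117 mm over their backs; the gripper's body (75 mm by 190 mm) begins 51 mm behind the grasp point.
Start: joints at [1.115, 0.527, 1.433, -0, 1.181, -0.178], TCP at [0.171, 0.601, 0.234] pointing down, gripper open.
Joint ranges: [-3.08, 3.08], [-0.75, 2.2], [0.22, 2.44], [-1.43, 4.57], [0, 2.65], [-2.85, 2.85]. Speed limits (rad/s): [2.79, 2.79, 3.14, 3.14, 3.14, 3.14].

## Interface

Orientations are given as a unit quaternion [x, y, z, w].
In Python, from rig import get_obs, camera, hand_in gives the robot as it stands.
- The arm moves only by the shell command python3 -m pendant 'ROWS' [FORCE]. ROWS is JSON, a list that holds one entry, the list of rows, each a list of 7 numbers: the shift along the tool's x, y, z in m, then the turn, a rotation vector about the tool's x, y, z in degrees, then the opening, from 0 (shut) to 1 (fully open). In form: [[[x, y, z, ax, ay, az, fingers], ...]]. A call has exactly 5 rows; each row shifts and turns the commanded pose from where the row before left it, along the tool's axes as they then stand; what a row does not reach is not made up. A row lasts 1/8 s, in which the tool goes at most 62.5 mm and 10.7 degrees, less where a joint would pass 70% of its speed; a pose out of reach is approached as far as the arm can. A call with a gripper value outside its range is refused whole. The fingers move at their own pace and stop on an object; FORCE is the grip in N (left out, the last holds). Time passes only in rows, so rows that do not move let the fingers close, or fill a call up. It gives the time, the measured TCP pose, the force, the opening and the grip force at its end, in the units of the state.
- get_obs(): the state, without advancing time (a new reading comes with each control period).
- camera(name): name is "scene" or "top"; returns a dict with "img" (384x512x3 uint8, red, green, blue), "intrinsics" (3x3 intrinsics, pixels), "k1" (the pictures are not rectified: a ray, as slopes to the right and down, at radius r is drawn at 1 + k1 r^2 times it, then the intrinsics apply), "R" (3x3) and "t" (3): a world point X has camera coordinates R X + t. Camera axes: x right, y down, z forward; pixel columns grow to the right and rows downward; lengths in m; the calibration is good to about 2 mm. A picture is of the moment at which its call begins. There is no depth.
- hand_in(): hands the job in; it is judged then, once.
The state is a dict: "time": time; "q": joint angles; "joint_velocities": joint speeds; "joint_torque": joint torques, N m; "position": TCP position; "tool_rot": TCP orientation; "ft_force": force on the tool from outside, world axes, zero at the start; "moment": the same for the moment, N m; "grip_width": finger opening in m; "grip_force": force on a finger pad.
Only numpy, scipy, OpenCV 4.12 (cv2) and the standard library are available. Lean on these libraries where they do the work, as an engineer would, in place of code of your own. Each camera call takes 0.05 s, during which the arm holds its last target. There are 200 camera calls.

## Working session

There is one attempt and no reset: what is moved stays moved. The work goes in short steps, Python scripts to look and compute and a shell command to move; the robot and the scene stay as the last step left them, time stands still between calls to the robot, and variables do not carry over. Pictures are saved under pics/ and viewed, at most 14 in all, crops included, and the job is handed in when it is done.

```bash
ls; mkdir -p pics; python3 - <<'E'
from rig import get_obs,camera
import cv2,numpy as np,pickle
print(get_obs())
for n in("scene","top"):
    c=camera(n); pickle.dump(c,open(n+".pkl","wb"))
    cv2.imwrite(f"pics/{n}0.png",cv2.resize(c["img"][:,:,::-1],(768,576),interpolation=cv2.INTER_CUBIC))
    print(n,c["intrinsics"],c["k1"],c["R"],c["t"])
E
```

```text
pics
{'time': 0.0, 'q': array([ 1.11450171e+00,  5.28493272e-01,  1.43391674e+00,  2.62847639e-06,
        1.18138619e+00, -1.78505082e-01]), 'joint_velocities': array([-0.00026247,  0.00039017, -0.00119857,  0.00129499, -0.00060065,
        0.00025918]), 'joint_torque': array([ 7.97938246e-04, -4.40037882e+01, -1.76595819e+01,  6.33594836e-02,
        5.82655391e-02, -1.84570040e-04]), 'position': array([0.17104749, 0.6003941 , 0.23255037]), 'tool_rot': array([ 1.38449023e-01,  9.90368948e-01, -1.04635919e-03, -3.45014657e-04]), 'ft_force': array([-0.35998339,  0.57967855, -0.11957232]), 'moment': array([ 0.03006818,  0.02839526, -0.00400131]), 'grip_force': 0.0, 'grip_width': 0.08716764168253592}
scene [[482.78262469   0.         259.39583949]
 [  0.         482.78262469 191.46808719]
 [  0.           0.           1.        ]] -0.09161082194428039 [[ 0.88152972 -0.47156538  0.02305315]
 [-0.22087499 -0.45506768 -0.86262833]
 [ 0.41727641  0.75534065 -0.50531268]] [-0.46931291  0.15116703  1.32341003]
top [[347.25616572   0.         251.89214661]
 [  0.         347.25616572 189.43131078]
 [  0.           0.           1.        ]] -0.05557438341675576 [[ 0.08083041 -0.99672242  0.00329464]
 [-0.97446411 -0.07971922 -0.20991557]
 [ 0.2094902   0.01375705 -0.97771397]] [-0.0167173   0.54595895  0.97017243]
```

View pics/top0.png

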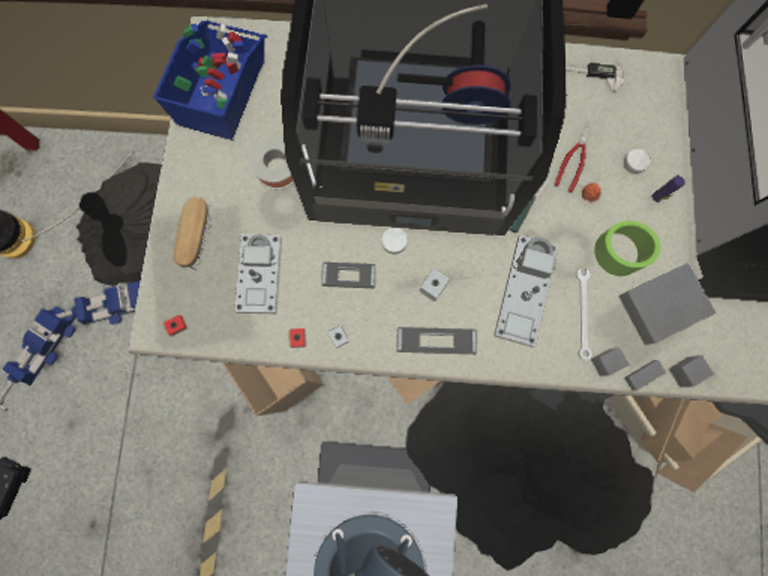

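View pics/scene0.png

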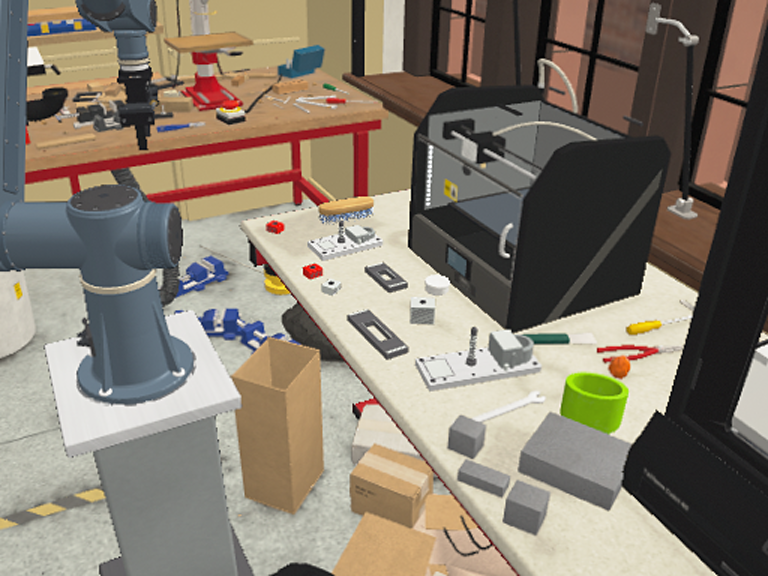

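The top view (1.5× scale) shows these candidates:
- **heel_low:** steel block at (338,337). The red look-alikes are at (297,338) and (175,325).
- **heel_tall:** steel block at (434,284). The tin, which is round, is at (395,240).
- **Straps:** short at (348,275), long at (436,340).
- **Plates:** low at (258,275), tall at (525,290).
- **Grey blocks:** at the lower right, not needed.

I choose the non-red steel blocks, and will check them in a crop.

```bash
cat > h.py <<'E'
import numpy as np,cv2,pickle
from rig import camera,get_obs
def ray(c,uv):
    K=c["intrinsics"];p=np.atleast_2d(np.array(uv,float))
    d=(p-K[:2,2])/[K[0,0],K[1,1]]; s=d.copy()
    for _ in range(20): s=d/(1+c["k1"]*(s**2).sum(1,keepdims=True))
    return -c["R"].T@c["t"], np.c_[s,np.ones(len(s))]@c["R"]
def plane(c,uv,z):
    o,d=ray(c,uv); return (o+d*((z-o[2])/d[:,2])[:,None])[:,:2]
def proj(c,X):
    q=np.atleast_2d(X)@c["R"].T+c["t"]; s=q[:,:2]/q[:,2:]
    s=s*(1+c["k1"]*(s**2).sum(1,keepdims=True)); K=c["intrinsics"]
    return s*[K[0,0],K[1,1]]+K[:2,2]
def tri(c1,u1,c2,u2):
    A=np.zeros((3,3));b=np.zeros(3)
    for c,u in((c1,u1),(c2,u2)):
        o,d=ray(c,u);d=d[0]/np.linalg.norm(d[0]);M=np.eye(3)-np.outer(d,d);A+=M;b+=M@o
    return np.linalg.solve(A,b)
E
python3 - <<'E'
from h import *
c=pickle.load(open("top.pkl","rb"));g=c["img"]
im=g[145:245,145:385,::-1]
cv2.imwrite("pics/crop.png",cv2.resize(im,(800,333),interpolation=cv2.INTER_CUBIC))
s=pickle.load(open("scene.pkl","rb"))
def rects(mask,z,box,lo=60):
    m=np.zeros(mask.shape,np.uint8);x0,y0,x1,y1=box;m[y0:y1,x0:x1]=mask[y0:y1,x0:x1]*255
    for k in cv2.findContours(m,cv2.RETR_EXTERNAL,cv2.CHAIN_APPROX_NONE)[0]:
        if cv2.contourArea(k)<lo: continue
        P=plane(c,k[:,0],z); r=cv2.minAreaRect((P*1000).astype(np.float32));M=cv2.moments(k)
        print(box,"pxarea",cv2.contourArea(k),"px",np.round([M['m10']/M['m00'],M['m01']/M['m00']],1),"rect",np.round(r[0]),np.round(r[1]),round(r[2],1))
v=g.max(2)
hsv=cv2.cvtColor(g,cv2.COLOR_RGB2HSV);b=(hsv[...,1]<30)
print("straps");rects(v<120,.014,(205,165,262,200));rects(v<120,.014,(255,210,325,240))
print("heels/fix by low sat")
rects(b,.020,(212,212,240,238));rects(b,.042,(270,170,305,205))
rects(b,.016,(150,150,195,215));rects(b,.016,(325,150,375,235))
print(g[180:186:5,286:294].tolist(), g[205,210].tolist(),g[215,345].tolist())
E
```

```text
straps
(205, 165, 262, 200) pxarea 438.5 px [231.9 183.1] rect [570.  91.] [ 51. 105.] 4.7
(255, 210, 325, 240) pxarea 720.0 px [290.9 226.8] rect [449. -98.] [ 50. 154.] 2.9
heels/fix by low sat
(212, 212, 240, 238) pxarea 675.0 px [225.5 224.5] rect [440.  99.] [75. 82.] 4.7
(270, 170, 305, 205) pxarea 1156.0 px [287. 187.] rect [566. -78.] [106. 104.] 4.0
(150, 150, 195, 215) pxarea 2816.0 px [172. 182.] rect [560. 279.] [210. 140.] 6.7
(325, 150, 375, 235) pxarea 4087.5 px [349.5 192.3] rect [ 575. -276.] [274. 157.] 2.0
[[[185, 184, 168], [166, 166, 153], [173, 176, 173], [181, 188, 187], [181, 188, 187], [181, 186, 182], [159, 161, 151], [165, 165, 149]], [[181, 188, 186], [183, 189, 187], [182, 188, 186], [181, 187, 185], [181, 187, 185], [181, 187, 185], [182, 188, 186], [182, 189, 187]]] [180, 178, 161] [184, 190, 187]
```

View pics/crop.png

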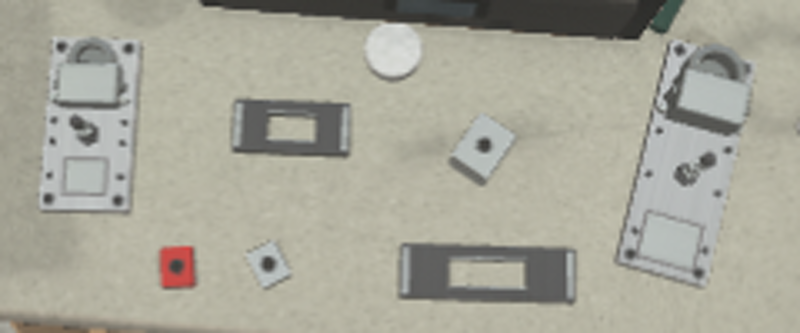

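The crop confirms the choices. The bright low block is at (268,264) next to the red look-alike at (178,267), the tall block is at (483,148), and the straps are at (291,128) and (488,273). The plates are at the left and right with studs at (85,130) and (690,170), and both pads face the robot. Next I refine with a better colour mask.

```bash
cat > meas.py <<'E'
from h import *
def rects(c,mask,z,box,lo=60,show=True):
    m=np.zeros(mask.shape,np.uint8);x0,y0,x1,y1=box;m[y0:y1,x0:x1]=mask[y0:y1,x0:x1]*255
    out=[]
    for k in cv2.findContours(m,cv2.RETR_EXTERNAL,cv2.CHAIN_APPROX_NONE)[0]:
        if cv2.contourArea(k)<lo: continue
        P=plane(c,k[:,0],z); r=cv2.minAreaRect((P*1000).astype(np.float32))
        out.append(r)
        if show: print(box,cv2.contourArea(k),"rect",np.round(r[0],1),np.round(r[1]),"corners",np.round(cv2.boxPoints(r)).tolist(),"ang",round(r[2],1))
    return out
E
python3 - <<'E'
from meas import *
c=pickle.load(open("top.pkl","rb"));g=c["img"].astype(int)
s=pickle.load(open("scene.pkl","rb"))
b=(g[...,2]-g[...,0]>-7)
rects(c,b,.014,(205,165,262,200));rects(c,b,.014,(255,210,325,240))
rects(c,b&(g[...,1]>172),.020,(212,212,240,238),30);rects(c,b&(g[...,1]>172),.042,(270,170,305,205),30)
rects(c,b,.016,(150,150,195,215));rects(c,b,.016,(325,150,375,235))
# outlined pads & studs : dump zoomed crops side by side, top and scene
a=c["img"][150:235,325:375];d=c["img"][150:235,150:200]
W=np.hstack([cv2.resize(x,(400,600*1) if 0 else (353,600),interpolation=cv2.INTER_CUBIC) for x in (d,a)])
cv2.imwrite("pics/fix.png",W[:,:,::-1])
e=s["img"][210:265,270:370];f=s["img"][135:175,195:265]
W=np.vstack([cv2.resize(e,(545,300),interpolation=cv2.INTER_CUBIC),cv2.resize(f,(545,300),interpolation=cv2.INTER_CUBIC)])
cv2.imwrite("pics/fixs.png",W[:,:,::-1])
E
```

```text
(205, 165, 262, 200) 495.5 rect [571.1  91.7] [ 50. 108.] corners [[544.0, 144.0], [549.0, 37.0], [598.0, 39.0], [594.0, 147.0]] ang 2.5
(255, 210, 325, 240) 764.5 rect [450.3 -98.8] [ 48. 158.] corners [[422.0, -21.0], [430.0, -179.0], [478.0, -177.0], [471.0, -19.0]] ang 2.8
(212, 212, 240, 238) 81.5 rect [441.2 101.1] [33. 27.] corners [[420.0, 103.0], [435.0, 81.0], [462.0, 99.0], [447.0, 121.0]] ang 34.2
(270, 170, 305, 205) 167.0 rect [562.9 -85.1] [38. 47.] corners [[533.0, -89.0], [574.0, -113.0], [593.0, -81.0], [552.0, -57.0]] ang 59.8
(150, 150, 195, 215) 1300.0 rect [559.3 279. ] [166.  84.] corners [[474.0, 316.0], [479.0, 233.0], [644.0, 242.0], [640.0, 325.0]] ang 3.3
(325, 150, 375, 235) 1818.5 rect [ 572.9 -279.3] [ 87. 228.] corners [[453.0, -299.0], [676.0, -345.0], [693.0, -260.0], [470.0, -214.0]] ang 78.4
(325, 150, 375, 235) 93.0 rect [ 693.9 -226.6] [20. 68.] corners [[681.0, -194.0], [687.0, -261.0], [707.0, -260.0], [701.0, -192.0]] ang 4.9
```

View pics/fix.png

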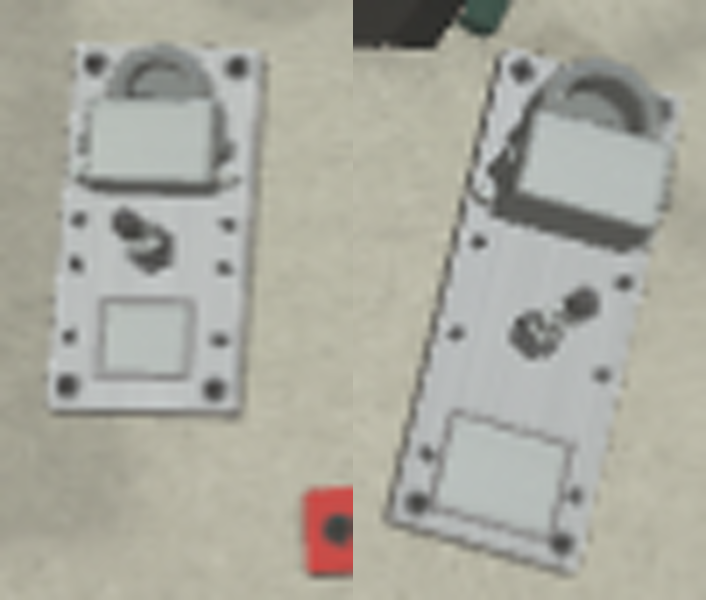

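The crop shows both plates. The low pad corners are at about (102,298), (192,302), (188,381) and (97,375). The tall pad corners are at (455,411), (578,443), (555,537) and (432,503).

```bash
python3 - <<'E'
from meas import *
c=pickle.load(open("top.pkl","rb"))
def px(P,ox): P=np.array(P,float); return np.c_[(P[:,0]-ox+.5)/7.06-.5+(150 if ox==0 else 325),(P[:,1]+.5)/7.06-.5+150]
def show(n,P,ox,z):
    Q=plane(c,px(P,ox),z)*1000; print(n,np.round(Q).tolist(),"ctr",np.round(Q.mean(0),1)); return Q
show("lowplate",[(73,42),(265,52),(240,415),(50,410)],0,.016)
show("lowpad",[(102,298),(192,302),(188,381),(97,375)],0,.016)
show("lowcast",[(92,97),(213,99),(210,183),(88,176)],0,.036)
show("tallplate",[(500,50),(683,95),(578,574),(386,521)],353,.016)
show("tallpad",[(455,411),(578,443),(555,537),(432,503)],353,.016)
show("tallcast",[(530,112),(668,147),(650,228),(515,190)],353,.058)
show("lowstudbase",[(155,250)],0,.016);show("tallstudbase",[(533,340)],353,.016)
show("lowtip",[(124,220)],0,.068);show("talltip",[(582,304)],353,.092)
E
```

```text
lowplate [[640.0, 327.0], [642.0, 240.0], [479.0, 231.0], [474.0, 314.0]] ctr [558.7 278.2]
lowpad [[525.0, 298.0], [526.0, 258.0], [492.0, 256.0], [491.0, 296.0]] ctr [508.5 277. ]
lowcast [[610.0, 309.0], [613.0, 256.0], [576.0, 253.0], [574.0, 306.0]] ctr [593.3 281. ]
tallplate [[684.0, -258.0], [670.0, -341.0], [452.0, -298.0], [469.0, -214.0]] ctr [ 569.  -277.8]
tallpad [[519.0, -242.0], [509.0, -296.0], [468.0, -287.0], [478.0, -234.0]] ctr [ 493.4 -265. ]
tallcast [[644.0, -261.0], [633.0, -321.0], [597.0, -313.0], [609.0, -255.0]] ctr [ 620.4 -287.4]
lowstudbase [[548.0, 278.0]] ctr [548.3 277.7]
tallstudbase [[553.0, -276.0]] ctr [ 553.1 -275.8]
lowtip [[549.0, 279.0]] ctr [549.1 279.2]
talltip [[553.0, -275.0]] ctr [ 553.5 -274.5]
```

View pics/fixs.png

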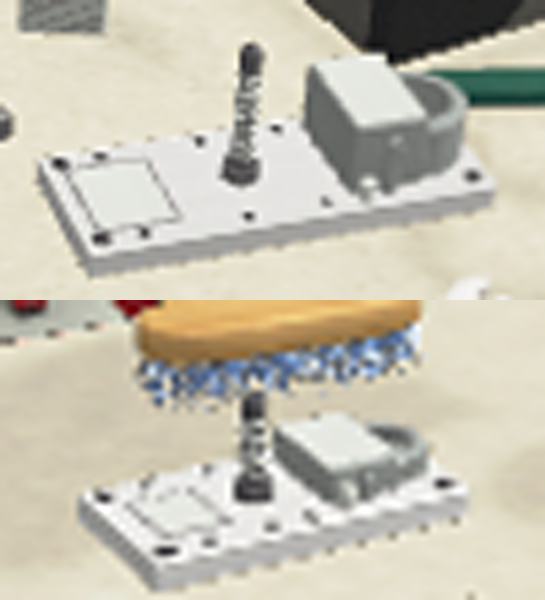

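The scene crop confirms pads to the left of the studs, castings to the right, and the brush well behind the low plate. The poses agree:
- **Low plate:** origin (548.5, 278) mm, 3.2°
- **Tall plate:** origin (554, -275.5) mm, -11.6°

```bash
cat > go.py <<'E'
import sys,numpy as np
from rig import get_obs
from scipy.spatial.transform import Rotation as R
def go(x,y,z,psi):
    o=get_obs();M=R.from_quat(o["tool_rot"]).as_matrix();p=o["position"]*1000
    cur=np.degrees(np.arctan2(M[1,1],M[0,1]));tilt=np.degrees(np.arccos(-M[2,2]))
    az=-((psi-cur+180)%360-180)
    M2=M@R.from_rotvec([0,0,az],degrees=True).as_matrix()
    d=M2.T@(np.array([x,y,z])-p)
    print("t%.2f pos"%o["time"],p.round(1),"psi %.1f tilt %.2f q1 %.0f q6 %.0f"%(cur,tilt,*np.degrees(o["q"][[0,5]])),"F",o["ft_force"].round(1),"w %.1f gf %.1f"%(o["grip_width"]*1000,o["grip_force"]))
    print("  turn az %.1f (%d rows) then shift mm"%(az,np.ceil(abs(az)/10.5)),d.round(1),"rows",np.ceil(np.linalg.norm(d)/60))
    # residual tilt correction in the tool frame after turn
    ze=M2.T@np.array([0,0,-1]);print("  tilt fix deg ax %.2f ay %.2f"%(np.degrees(-ze[1]),np.degrees(ze[0])))
if __name__=="__main__": go(*map(float,sys.argv[1:]))
E
python3 go.py 441 101 120 34; python3 - <<'E'
from h import *
c=pickle.load(open("top.pkl","rb"))
print("printer front",plane(c,[(207,146),(250,151),(330,156)],0.05).round(3).tolist(),"tin",plane(c,[(263,160)],.024).round(3))
E
```

```text
t0.10 pos [171.1 600.4 232.7] psi 74.1 tilt 0.12 q1 64 q6 -10 F [ 1.3  0.6 -0.4] w 87.0 gf 0.0
  turn az 40.1 (4 rows) then shift mm [-564.9  -55.3  113.3] rows 10.0
  tilt fix deg ax -0.10 ay 0.06
printer front [[0.672, 0.176], [0.667, 0.043], [0.671, -0.202]] tin [[0.649 0.001]]
```

```bash
python3 -m pendant '[[[0,0,0,0,0,10,1],[0,0,0,0,0,10,1],[0,0,0,0,0,10,1],[0,0,0,0,0,10,1],[0,0,0,0,0,0,1]]]' 30 >/dev/null
python3 -m pendant '[[[-0.056,-0.0055,0.011,0,0,0,1],[-0.056,-0.0055,0.011,0,0,0,1],[-0.056,-0.0055,0.011,0,0,0,1],[-0.056,-0.0055,0.011,0,0,0,1],[-0.056,-0.0055,0.011,0,0,0,1]]]'>/dev/null
python3 -m pendant '[[[-0.056,-0.0055,0.011,0,0,0,1],[-0.056,-0.0055,0.011,0,0,0,1],[-0.056,-0.0055,0.011,0,0,0,1],[-0.056,-0.0055,0.011,0,0,0,1],[-0.056,-0.0055,0.011,0,0,0,1]]]'
python3 go.py 441 101 13 34
python3 - <<'E'
from h import *
for n,b in(("top",(140,120,400,250)),("scene",(130,20,390,210))):
    c=camera(n);x0,y0,x1,y1=b
    cv2.imwrite(f"pics/a_{n}.png",cv2.resize(c["img"][y0:y1,x0:x1,::-1],None,fx=2,fy=2))
a=cv2.imread("pics/a_top.png");b=cv2.imread("pics/a_scene.png");cv2.imwrite("pics/a.png",cv2.resize(np.vstack([a,b]),None,fx=.93,fy=.93))
E
```

```text
time: 1.98
position: [0.4406, 0.1046, 0.1233]
tool_rot: [0.467, 0.884, 0.0, 0.0]
ft_force: [0.1, -0.2, 0.0]
grip_width: 0.0873
grip_force: 0.0
t1.98 pos [440.6 104.6 123.3] psi 34.3 tilt 0.04 q1 -1 q6 -35 F [ 0.1 -0.2  0. ] w 87.3 gf 0.0
  turn az 0.3 (1 rows) then shift mm [ -3.2  -1.8 110.3] rows 2.0
  tilt fix deg ax 0.03 ay 0.02
```

View pics/a.png

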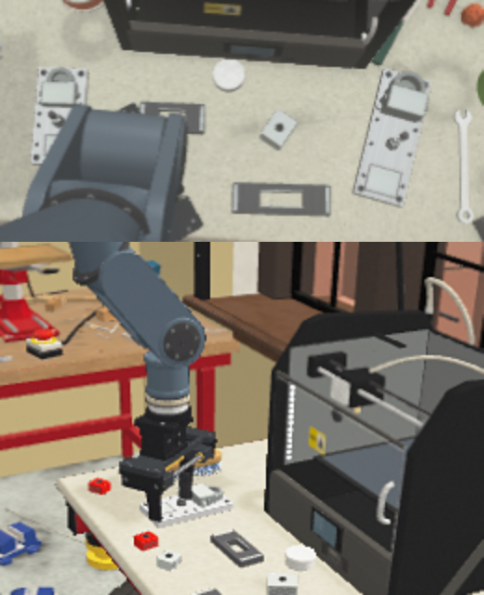

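The top view has the arm covering the low block. The scene half shows the gripper open over the low block at (168,558), its wide body along the closing axis, and nothing moved. I descend and grip.

```bash
python3 -m pendant '[[[-0.003,-0.002,0.03,0,0,0,1],[0,0,0.04,0,0,0,1],[0,0,0.03,0,0,0,1],[0,0,0.010,0,0,0,1],[0,0,0,0,0,0,1]]]' 30 >/dev/null; python3 go.py 441 101 13 34
```

```text
t2.70 pos [439.3 103.2  13.4] psi 34.2 tilt 0.06 q1 -1 q6 -35 F [ 0.4 -0.9 -0.3] w 86.8 gf 0.0
  turn az 0.2 (1 rows) then shift mm [-2.7  0.1  0.4] rows 1.0
  tilt fix deg ax -0.05 ay -0.03
```

```bash
python3 -m pendant '[[[-0.0025,0,0,0,0,0,1],[0,0,0,0,0,0,0.2],[0,0,0,0,0,0,0.2],[0,0,0,0,0,0,0.2],[0,0,0,0,0,0,0.2]]]' 30 >/dev/null; 
python3 -m pendant '[[[0,0,0,0,0,0,0.2],[0,0,0,0,0,0,0.2],[0,0,-0.03,0,0,0,0.2],[0,0,-0.05,0,0,0,0.2],[0,0,-0.05,0,0,0,0.2]]]'; python3 go.py 508.5 276 143 93.2
```

```text
time: 3.95
position: [0.4404, 0.1007, 0.1444]
tool_rot: [0.469, 0.883, -0.0, -0.001]
ft_force: [0.5, -0.3, -1.2]
grip_width: 0.0355
grip_force: 29.9
t3.95 pos [440.4 100.7 144.4] psi 34.1 tilt 0.11 q1 -1 q6 -35 F [ 0.5 -0.3 -1.2] w 35.5 gf 29.9
  turn az -59.1 (6 rows) then shift mm [-77.8 171.2   1.3] rows 4.0
  tilt fix deg ax 0.01 ay -0.11
```

```bash
python3 -m pendant '[[[0,0,0,0,0,-10,0.2],[0,0,0,0,0,-10,0.2],[0,0,0,0,0,-10,0.2],[0,0,0,0,0,-10,0.2],[0,0,0,0,0,-10,0.2]]]' 30 >/dev/null; 
python3 -m pendant '[[[0,0,0,0,0,-9,0.2],[-0.0195,0.043,0,0,0,0,0.2],[-0.0195,0.043,0,0,0,0,0.2],[-0.0195,0.043,0,0,0,0,0.2],[-0.0195,0.042,0,0,0,0,0.2]]]' >/dev/null
python3 -m pendant '[[[0,0,0,0,0,0,0.2],[0,0,0.03,0,0,0,0.2],[0,0,0.03,0,0,0,0.2],[0,0,0.02,0,0,0,0.2],[0,0,0,0,0,0,0.2]]]' >/dev/null; python3 go.py 508.5 276 29 93.2
```

```text
t5.83 pos [507.5 274.2  61.7] psi 93.0 tilt 0.35 q1 17 q6 -76 F [ 0.3  0.2 -1.5] w 35.6 gf 29.9
  turn az -0.2 (1 rows) then shift mm [-1.3  1.8 32.7] rows 1.0
  tilt fix deg ax -0.10 ay -0.33
```

```bash
python3 -m pendant '[[[-0.001,0.002,0.015,0,-0.3,0,0.2],[0,0,0.013,0,0,0,0.2],[0,0,0.003,0,0,0,0.2],[0,0,0.0015,0,0,0,0.2],[0,0,0,0,0,0,0.2]]]' 30 >/dev/null; python3 go.py 508.5 276 29 93.2
```

```text
t6.45 pos [510.9 277.8  31.3] psi 93.1 tilt 0.33 q1 18 q6 -75 F [-0.5  0.3 -1.4] w 35.9 gf 29.9
  turn az -0.1 (1 rows) then shift mm [ 2.5 -1.7  2.2] rows 1.0
  tilt fix deg ax 0.01 ay 0.33
```

```bash
python3 -m pendant '[[[0.002,-0.0015,0,0,0,0,0.2],[0,0,0.001,0,0,0,0.2],[0,0,0.0007,0,0,0,0.2],[0,0,0,0,0,0,0.2],[0,0,0,0,0,0,0.2]]]' 30 >/dev/null; python3 go.py 508.5 276 29 93.2
```

```text
t7.08 pos [508.9 276.1  29.6] psi 93.1 tilt 0.31 q1 17 q6 -76 F [ 0.3 -0.8  1.6] w 35.8 gf 29.9
  turn az -0.1 (1 rows) then shift mm [ 0.4 -0.1  0.6] rows 1.0
  tilt fix deg ax -0.00 ay 0.31
```

Contact (Fz went from -1.4 to +1.6 N). I release, rise, and look.

```bash
python3 -m pendant '[[[0,0,0.0005,0,0,0,0.2],[0,0,0,0,0,0,0.75],[0,0,0,0,0,0,0.75],[0,0,0,0,0,0,0.75],[0,0,0,0,0,0,0.75]]]' 30 >/dev/null
python3 -m pendant '[[[0,0,-0.03,0,0,0,0.75],[0,0,-0.05,0,0,0,1],[0,0,-0.05,0,0,0,1],[0,0,0,0,0,10,1],[0,0,0,0,0,10,1]]]' >/dev/null
python3 go.py 560 92 60 2.8
```

```text
t8.32 pos [508.4 276.2 159.9] psi 72.8 tilt 0.41 q1 17 q6 -55 F [-0.3  0.  -0.6] w 86.1 gf 0.0
  turn az 70.0 (7 rows) then shift mm [-186.6   41.8  100.1] rows 4.0
  tilt fix deg ax 0.41 ay -0.03
```

```bash
python3 -m pendant '[[[0,0,0,0,0,10,1],[0,0,0,0,0,10,1],[0,0,0,0,0,10,1],[0,0,0,0,0,10,1],[0,0,0,0,0,10,1]]]' 30 >/dev/null
python3 -m pendant '[[[0,0,0,0,0,10,1],[0,0,0,0,0,10,1],[-0.047,0.0105,0.0,0.4,0,0,1],[-0.047,0.0105,0.025,0,0,0,1],[-0.047,0.0105,0.025,0,0,0,1]]]' >/dev/null
python3 -m pendant '[[[-0.046,0.0105,0.025,0,0,0,1],[0,0,0.0,0,0,0,1],[0,0,0,0,0,0,1],[0,0,0,0,0,0,1],[0,0,0,0,0,0,1]]]' >/dev/null
python3 go.py 560 92 14 2.8
python3 - <<'E'
from meas import *
c=camera("top");pickle.dump(c,open("t1.pkl","wb"));s=camera("scene")
a=c["img"][145:245,145:285,::-1];b=s["img"][130:230,180:320,::-1]
cv2.imwrite("pics/b.png",np.vstack([cv2.resize(x,(420,300),interpolation=cv2.INTER_CUBIC) for x in(a,b)]))
E
```

```text
t10.20 pos [560.   92.8  84.5] psi 3.2 tilt 0.04 q1 -2 q6 -5 F [-0.5  0.4  1.2] w 87.0 gf 0.0
  turn az 0.4 (1 rows) then shift mm [-0.8  0.  70.5] rows 2.0
  tilt fix deg ax -0.04 ay 0.00
```

View pics/b.png

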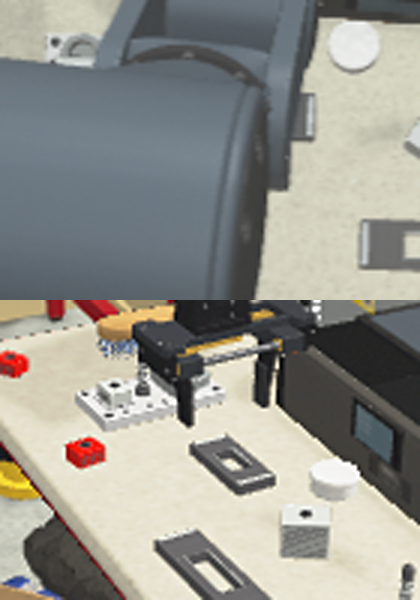

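The low block stands on its pad at (113,390) in the lower half. The gripper is above the short strap at (232,465), with its body near the printer but clear. I descend in stages, watching the force.

```bash
python3 -m pendant '[[[0,0,0.015,0,0,0,1],[0,0,0.015,0,0,0,1],[0,0,0.01,0,0,0,1],[0,0,0.005,0,0,0,1],[0,0,0,0,0,0,1]]]' 30
python3 -m pendant '[[[0,0,0.01,0,0,0,1],[0,0,0.01,0,0,0,1],[0,0,0.005,0,0,0,1],[0,0,0,0,0,0,1],[0,0,0,0,0,0,1]]]'; python3 go.py 560 92 14 2.8
```

```text
time: 10.92
position: [0.5597, 0.0915, 0.0382]
tool_rot: [0.688, 0.726, -0.001, -0.001]
ft_force: [0.2, -0.3, -0.1]
grip_width: 0.0871
grip_force: 0.0
time: 11.55
position: [0.56, 0.0916, 0.0139]
tool_rot: [0.688, 0.726, -0.001, -0.001]
ft_force: [0.3, 0.7, -0.7]
grip_width: 0.0871
grip_force: 0.0
t11.55 pos [560.   91.6  13.9] psi 3.1 tilt 0.09 q1 -2 q6 -5 F [ 0.3  0.7 -0.7] w 87.1 gf 0.0
  turn az 0.3 (1 rows) then shift mm [ 0.4 -0.  -0.1] rows 1.0
  tilt fix deg ax -0.09 ay 0.00
```

Now I close (40 N) and lift, then work out the route to the low stud.

```bash
python3 -m pendant '[[[0,0,0,0,0,0,0.4],[0,0,0,0,0,0,0.4],[0,0,0,0,0,0,0.4],[0,0,0,0,0,0,0.4],[0,0,0,0,0,0,0.4]]]' 40
python3 -m pendant '[[[0,0,-0.03,0,0,0,0.4],[0,0,-0.05,0,0,0,0.4],[0,0,-0.05,0,0,0,0.4],[-0.03,0,0,0,0,0,0.4],[0,0,0,0,0,0,0.4]]]' >/dev/null; python3 go.py 548.5 278 142 93.2
```

```text
time: 12.18
position: [0.5607, 0.0915, 0.0141]
tool_rot: [0.688, 0.726, -0.0, 0.0]
ft_force: [1.9, -0.3, -0.5]
grip_width: 0.0493
grip_force: 40.0
t12.80 pos [560.6  60.4 143.8] psi 3.0 tilt 0.22 q1 -5 q6 -8 F [-0.5  0.3 -4.6] w 49.6 gf 40.0
  turn az -90.2 (9 rows) then shift mm [ -0.  218.    1.7] rows 4.0
  tilt fix deg ax -0.01 ay -0.22
```

```bash
python3 -m pendant '[[[0,-0.05,0,0,0,0,0.4],[0,0,0,0,0,-10,0.4],[0,0,0,0,0,-10,0.4],[0,0,0,0,0,-10,0.4],[0,0,0,0,0,-10,0.4]]]' 40 >/dev/null
python3 -m pendant '[[[0,0,0,0,0,-10,0.4],[0,0,0,0,0,-10,0.4],[0,0,0,0,0,-10,0.4],[0,0,0,0,0,-10,0.4],[0,0,0,0,0,-10,0.4]]]'  >/dev/null; 
python3 -m pendant '[[[0,0.05,0,0,0,0,0.4],[0,0.05,0,0,0,0,0.4],[0,0.05,0,0,0,0,0.4],[0,0.05,0,0,0,0,0.4],[0,0,0,0,0,0,0.4]]]'  >/dev/null; python3 go.py 548.5 278 110 93.2
```

```text
t14.68 pos [498.7 262.1 142.6] psi 93.4 tilt 0.29 q1 16 q6 -77 F [-0.2 -0.5 -3.4] w 49.7 gf 40.0
  turn az 0.2 (1 rows) then shift mm [-50.8  13.1  32.3] rows 2.0
  tilt fix deg ax 0.02 ay -0.29
```

```bash
python3 -m pendant '[[[-0.03,0.008,0,0,-0.3,0,0.4],[-0.021,0.005,0.0,0,0,0,0.4],[0,0,0.02,0,0,0,0.4],[0,0,0.013,0,0,0,0.4],[0,0,0,0,0,0,0.4]]]' 40 >/dev/null
python3 go.py 548.5 278 49.5 93.2
python3 - <<'E'
from meas import *
c=camera("scene")
cv2.imwrite("pics/c.png",cv2.resize(c["img"][120:180,190:280,::-1],(720,480),interpolation=cv2.INTER_CUBIC))
E
```

```text
t15.30 pos [549.1 273.3 108.8] psi 93.1 tilt 0.16 q1 16 q6 -77 F [-0.1  0.6 -3.9] w 49.0 gf 40.0
  turn az -0.1 (1 rows) then shift mm [ 0.2  4.8 59.3] rows 1.0
  tilt fix deg ax -0.08 ay -0.14
```

View pics/c.png

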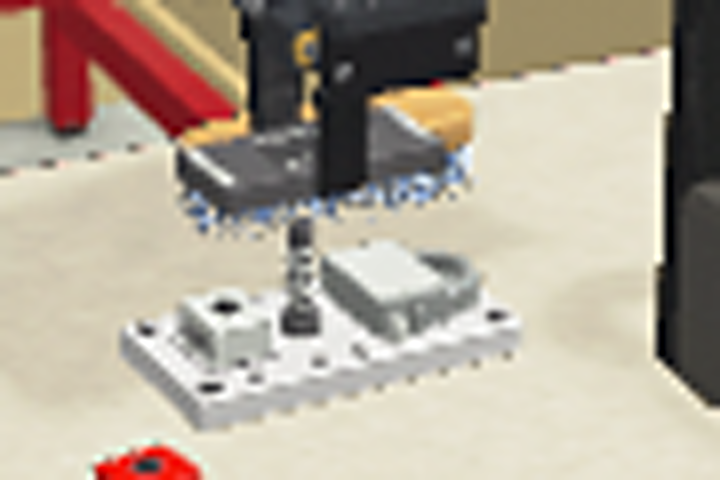

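The strap is held level above the stud at (300,235), and the block sits on the pad at (228,325). I finish centring, then lower.

```bash
python3 -m pendant '[[[0,0.0045,0,0,0,0,0.4],[0,0,0.01,0,0,0,0.4],[0,0,0.01,0,0,0,0.4],[0,0,0,0,0,0,0.4],[0,0,0,0,0,0,0.4]]]' 40 >/dev/null
python3 go.py 548.5 278 49.5 93.2
```

```text
t15.97 pos [551.2 278.9  90.8] psi 93.1 tilt 0.19 q1 17 q6 -77 F [-0.3 -0.1 -4.7] w 49.6 gf 40.0
  turn az -0.1 (1 rows) then shift mm [ 2.9 -0.7 41.2] rows 1.0
  tilt fix deg ax -0.00 ay 0.19
```

```bash
python3 -m pendant '[[[0.002,-0.0005,0.01,0,0,0,0.4],[0,0,0.012,0,0,0,0.4],[0,0,0.01,0,0,0,0.4],[0,0,0.005,0,0,0,0.4],[0,0,0,0,0,0,0.4]]]' 40 >/dev/null
python3 go.py 548.5 278 49.5 93.2
```

```text
t16.60 pos [549.1 278.2  53.2] psi 93.1 tilt 0.13 q1 17 q6 -77 F [-1.  -0.4 -4. ] w 49.5 gf 40.0
  turn az -0.1 (1 rows) then shift mm [ 0.6 -0.2  3.7] rows 1.0
  tilt fix deg ax -0.02 ay 0.13
```

```bash
python3 -m pendant '[[[0,0,0.0015,0,0,0,0.4],[0,0,0.001,0,0,0,0.4],[0,0,0.0007,0,0,0,0.4],[0,0,0,0,0,0,0.4],[0,0,0,0,0,0,0.4]]]' 40 >/dev/null
python3 go.py 548.5 278 49.5 93.2
```

```text
t17.23 pos [549.4 278.3  50.8] psi 93.1 tilt 0.21 q1 17 q6 -77 F [ 0.3  0.7 -4. ] w 49.7 gf 40.0
  turn az -0.1 (1 rows) then shift mm [ 0.9 -0.3  1.3] rows 1.0
  tilt fix deg ax 0.00 ay 0.21
```

```bash
python3 -m pendant '[[[0,0,0.0008,0,0,0,0.4],[0,0,0.0006,0,0,0,0.4],[0,0,0,0,0,0,0.4],[0,0,0,0,0,0,0.4],[0,0,0,0,0,0,0.4]]]' 40 >/dev/null
python3 go.py 548.5 278 49.5 93.2
```

```text
t17.85 pos [549.5 278.4  50.1] psi 93.1 tilt 0.23 q1 17 q6 -77 F [-1.9 -0.8  5.6] w 49.6 gf 40.0
  turn az -0.1 (1 rows) then shift mm [ 1.  -0.3  0.6] rows 1.0
  tilt fix deg ax 0.00 ay 0.23
```

Contact (Fz +5.6 N). I release, rise, and turn toward the tall block.

```bash
python3 -m pendant '[[[0,0,0,0,0,0,0.85],[0,0,0,0,0,0,0.85],[0,0,0,0,0,0,0.85],[0,0,0,0,0,0,0.85],[0,0,-0.02,0,0,0,0.85]]]' 40
python3 -m pendant '[[[0,0,-0.05,0,0,0,1],[0,0,-0.05,0,0,0,1],[0.04,0,0,0,0,10,1],[0,0,0,0,0,10,1],[0,0,0,0,0,10,1]]]' >/dev/null
python3 -m pendant '[[[0,0,0,0,0,10,1],[0,0,0,0,0,10,1],[0,0,0,0,0,10,1],[0,0,0,0,0,10,1],[0,0,0,0,0,10,1]]]' >/dev/null
python3 -m pendant '[[[0,0,0,0,0,10,1],[0,0,0,0,0,10,1],[0,0,0,0,0,10,1],[0,0,0,0,0,10,1],[0,0,0,0,0,0,1]]]' >/dev/null
python3 go.py 555 -80.5 150 -30
```

```text
time: 18.48
position: [0.548, 0.2779, 0.0679]
tool_rot: [-0.027, 1.0, -0.0, -0.0]
ft_force: [-0.1, 0.6, -0.3]
grip_width: 0.0733
grip_force: 0.0
t20.35 pos [509.  276.1 169.1] psi -26.8 tilt 0.19 q1 17 q6 44 F [-1.2  0.1 -0. ] w 87.3 gf 0.0
  turn az 3.2 (1 rows) then shift mm [-285.8  218.1   19.2] rows 7.0
  tilt fix deg ax 0.16 ay -0.11
```

```bash
python3 -m pendant '[[[0,0,0,0.15,0,3,1],[-0.041,0.031,0,0,0,0,1],[-0.041,0.031,0,0,0,0,1],[-0.041,0.031,0,0,0,0,1],[-0.041,0.031,0.005,0,0,0,1]]]' 40 >/dev/null
python3 -m pendant '[[[-0.041,0.031,0.005,0,0,0,1],[-0.041,0.031,0.005,0,0,0,1],[-0.04,0.031,0.005,0,0,0,1],[0,0,0,0,0,0,1],[0,0,0,0,0,0,1]]]'  >/dev/null
python3 go.py 555 -80.5 27 -30
python3 - <<'E'
from meas import *
c=camera("top");pickle.dump(c,open("t2.pkl","wb"))
a=c["img"][135:235,145:285,::-1];s=camera("scene");b=s["img"][140:240,180:320,::-1]
cv2.imwrite("pics/d.png",np.vstack([cv2.resize(x,(420,300),interpolation=cv2.INTER_CUBIC) for x in(a,b)]))
E
```

```text
t21.60 pos [554.  -79.7 148.6] psi -29.9 tilt 0.13 q1 -20 q6 10 F [ 0.1 -0.7 -0.7] w 87.0 gf 0.0
  turn az 0.1 (1 rows) then shift mm [ -0.4   1.4 121.5] rows 3.0
  tilt fix deg ax -0.05 ay -0.11
```

View pics/d.png

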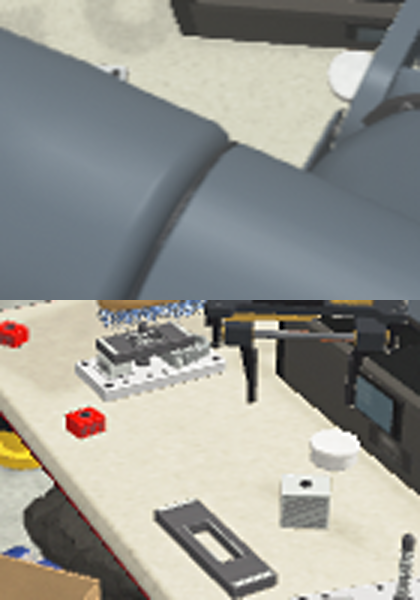

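The short strap lies over the stud on the low plate, at (140,345) in the lower half. The gripper is above the tall block at (303,500). I descend.

```bash
python3 -m pendant '[[[0,0,0.03,0,0,0,1],[0,0,0.03,0,0,0,1],[0,0,0.02,0,0,0,1],[0,0,0.01,0,0,0,1],[0,0,0,0,0,0,1]]]' 40
python3 -m pendant '[[[0,0.001,0.012,0,0,0,1],[0,0,0.012,0,0,0,1],[0,0,0.007,0,0,0,1],[0,0,0,0,0,0,1],[0,0,0,0,0,0,1]]]'
python3 -m pendant '[[[0,0,0,0,0,0,0.4],[0,0,0,0,0,0,0.4],[0,0,0,0,0,0,0.4],[0,0,0,0,0,0,0.4],[0,0,0,0,0,0,0.4]]]' 50
python3 go.py 555 -80.5 27 -30
```

```text
time: 22.32
position: [0.5544, -0.0789, 0.0585]
tool_rot: [0.865, 0.501, 0.001, -0.001]
ft_force: [-0.2, -0.8, -1.0]
grip_width: 0.0871
grip_force: 0.0
time: 22.95
position: [0.5556, -0.0804, 0.0278]
tool_rot: [0.866, 0.501, 0.001, -0.0]
ft_force: [0.4, 0.3, 0.1]
grip_width: 0.0874
grip_force: 0.0
time: 23.58
position: [0.5568, -0.0809, 0.028]
tool_rot: [0.866, 0.501, 0.002, 0.001]
ft_force: [2.9, -1.5, -0.5]
grip_width: 0.0496
grip_force: 50.0
t23.57 pos [556.8 -80.9  28. ] psi -29.9 tilt 0.22 q1 -20 q6 10 F [ 2.9 -1.5 -0.5] w 49.6 gf 50.0
  turn az 0.1 (1 rows) then shift mm [-0.6 -1.8  1. ] rows 1.0
  tilt fix deg ax 0.18 ay -0.13
```

```bash
python3 -m pendant '[[[0,0,-0.03,0,0,0,0.4],[0,0,-0.05,0,0,0,0.4],[0,0,-0.05,0,0,0,0.4],[0,-0.05,0,0,0,0,0.4],[0,-0.03,0,0,0,0,0.4]]]' 50
python3 -m pendant '[[[0,0,0,0,0,10,0.4],[0,0,0,0,0,10,0.4],[0,0,0,0,0,10,0.4],[0,0,0,0,0,10,0.4],[0,0,0,0,0,10,0.4]]]'>/dev/null
python3 -m pendant '[[[0,0,0,0,0,10,0.4],[0,0,0,0,0,10,0.4],[0,0,0,0,0,1.5,0.4],[0,0,0,0,0,0,0.4],[0,0,0,0,0,0,0.4]]]'>/dev/null
python3 go.py 491 -263 150 -101.6
```

```text
time: 24.2
position: [0.4805, -0.0383, 0.1567]
tool_rot: [0.866, 0.501, -0.002, -0.004]
ft_force: [-1.4, 0.6, -8.3]
grip_width: 0.0498
grip_force: 50.0
t25.45 pos [485.5 -40.4 157.4] psi -101.3 tilt 0.10 q1 -18 q6 83 F [ 0.4  0.  -7. ] w 49.9 gf 50.0
  turn az 0.3 (1 rows) then shift mm [ 50.1 217.    7. ] rows 4.0
  tilt fix deg ax -0.10 ay 0.02
```

```bash
python3 -m pendant '[[[0.0125,0.054,0,0,0,0.3,0.4],[0.0125,0.054,0,0,0,0,0.4],[0.0125,0.054,0,0,0,0,0.4],[0.0125,0.055,0.007,0,0,0,0.4],[0,0,0,0,0,0,0.4]]]' 50 >/dev/null
python3 -m pendant '[[[0,0,0.03,0,0,0,0.4],[0,0,0.03,0,0,0,0.4],[0,0,0.015,0,0,0,0.4],[0,0,0,0,0,0,0.4],[0,0,0,0,0,0,0.4]]]' >/dev/null
python3 go.py 491 -263 43.5 -101.6
```

```text
t26.70 pos [ 492.1 -263.4   76.3] psi -101.7 tilt 0.16 q1 -40 q6 62 F [ 1.1 -1.  -7. ] w 49.9 gf 50.0
  turn az -0.1 (1 rows) then shift mm [-1.3 -0.2 32.8] rows 1.0
  tilt fix deg ax -0.04 ay -0.15
```

```bash
python3 -m pendant '[[[-0.001,0,0.015,0,0,0,0.4],[0,0,0.01,0,0,0,0.4],[0,0,0.004,0,0,0,0.4],[0,0,0,0,0,0,0.4],[0,0,0,0,0,0,0.4]]]' 50 >/dev/null
python3 go.py 491 -263 43.5 -101.6
```

```text
t27.32 pos [ 490.6 -263.    46.6] psi -101.7 tilt 0.11 q1 -40 q6 62 F [ 0.5  0.2 -6.9] w 49.5 gf 50.0
  turn az -0.1 (1 rows) then shift mm [ 0.4 -0.1  3.1] rows 1.0
  tilt fix deg ax -0.08 ay -0.08
```

```bash
python3 -m pendant '[[[0,0,0.0015,0,0,0,0.4],[0,0,0.001,0,0,0,0.4],[0,0,0,0,0,0,0.4],[0,0,0,0,0,0,0.4],[0,0,0,0,0,0,0.4]]]' 50
python3 -m pendant '[[[0,0,0.0007,0,0,0,0.4],[0,0,0.0003,0,0,0,0.4],[0,0,0,0,0,0,0.4],[0,0,0,0,0,0,0.4],[0,0,0,0,0,0,0.4]]]'
```

```text
time: 27.95
position: [0.4904, -0.2629, 0.0441]
tool_rot: [0.995, -0.102, 0.001, -0.001]
ft_force: [0.5, -0.4, -4.8]
grip_width: 0.0498
grip_force: 50.0
time: 28.58
position: [0.4905, -0.2629, 0.044]
tool_rot: [0.995, -0.102, 0.001, -0.001]
ft_force: [-2.6, 0.9, 4.2]
grip_width: 0.0497
grip_force: 50.0
```

```bash
python3 -m pendant '[[[0,0,0,0,0,0,0.85],[0,0,0,0,0,0,0.85],[0,0,0,0,0,0,0.85],[0,0,0,0,0,0,0.85],[0,0,-0.02,0,0,0,0.85]]]' 40
python3 -m pendant '[[[0,0,-0.05,0,0,0,1],[0,0,-0.05,0,0,0,1],[0,0,0,0,0,-10,1],[0,0,0,0,0,-10,1],[0,0,0,0,0,-10,1]]]' >/dev/null
python3 -m pendant '[[[0,0,0,0,0,-10,1],[0,0,0,0,0,-10,1],[0,0,0,0,0,-10,1],[0,0,0,0,0,-10,1],[0,0,0,0,0,-10,1]]]' >/dev/null
python3 -m pendant '[[[0,0,0,0,0,-10,1],[0,0,0,0,0,-10,1],[0,0,0,0,0,-4,1],[0,0,0,0,0,0,1],[0,0,0,0,0,0,1]]]' >/dev/null
python3 go.py 450.3 -98.8 60 2.8
```

```text
time: 29.2
position: [0.4894, -0.2622, 0.0618]
tool_rot: [0.995, -0.102, -0.001, -0.002]
ft_force: [-0.1, -0.7, 0.5]
grip_width: 0.0735
grip_force: 0.0
t31.07 pos [ 490.2 -263.   162.9] psi 2.2 tilt 0.11 q1 -40 q6 -42 F [0.5 0.3 0.7] w 86.8 gf 0.0
  turn az -0.6 (1 rows) then shift mm [165.8 -31.9 103.1] rows 4.0
  tilt fix deg ax 0.07 ay -0.08
```

```bash
python3 -m pendant '[[[0.055,-0.0105,0,0,0,-0.6,1],[0.055,-0.0105,0,0,0,0,1],[0.056,-0.011,0.03,0,0,0,1],[0,0,0.04,0,0,0,1],[0,0,0.03,0,0,0,1]]]' 40 >/dev/null
python3 -m pendant '[[[0,0,0.015,0,0,0,1],[0,0,0,0,0,0,1],[0,0,0,0,0,0,1],[0,0,0,0,0,0,1],[0,0,0,0,0,0,1]]]' >/dev/null
python3 go.py 450.3 -98.8 14 2.8
python3 - <<'E'
from meas import *
s=camera("scene");a=s["img"][180:270,210:370,::-1]
cv2.imwrite("pics/e.png",cv2.resize(a,(640,360),interpolation=cv2.INTER_CUBIC))
E
```

```text
t32.33 pos [ 451.4 -100.4   49.7] psi 2.9 tilt 0.15 q1 -27 q6 -30 F [ 0.7 -0.1 -0.6] w 87.1 gf 0.0
  turn az 0.1 (1 rows) then shift mm [ 1.7 -1.1 35.7] rows 1.0
  tilt fix deg ax 0.14 ay -0.04
```

View pics/e.png

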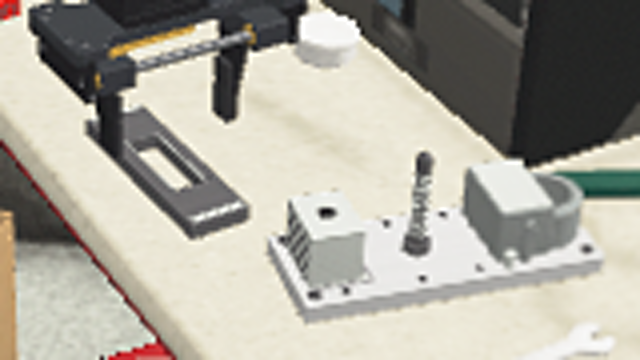

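The tall block stands on its pad at (328,235), with a sliver of pad outline visible at (360,275). I'll measure that later. The gripper straddles the long strap, so I descend and grip.

```bash
python3 -m pendant '[[[0.0015,-0.001,0.015,0,0,0,1],[0,0,0.015,0,0,0,1],[0,0,0.0055,0,0,0,1],[0,0,0,0,0,0,1],[0,0,0,0,0,0,1]]]' 50
python3 -m pendant '[[[0,0,0,0,0,0,0.4],[0,0,0,0,0,0,0.4],[0,0,0,0,0,0,0.4],[0,0,0,0,0,0,0.4],[0,0,0,0,0,0,0.4]]]'
python3 -m pendant '[[[0,0,-0.03,0,0,0,0.4],[0,0,-0.05,0,0,0,0.4],[0,0,-0.05,0,0,0,0.4],[0,0,-0.02,0,0,0,0.4],[0,0,0,0,0,0,0.4]]]'
python3 - <<'E'
from meas import *
c=camera("top");pickle.dump(c,open("t3.pkl","wb"));g=c["img"].astype(int)
a=c["img"][150:240,310:390,::-1];b=c["img"][150:240,140:220,::-1]
cv2.imwrite("pics/f.png",cv2.resize(np.hstack([b,a]),(800,450),interpolation=cv2.INTER_CUBIC))
E
```

```text
time: 33.0
position: [0.4501, -0.0988, 0.0136]
tool_rot: [0.689, 0.725, 0.001, 0.0]
ft_force: [-1.2, -0.6, -0.6]
grip_width: 0.0869
grip_force: 0.0
time: 33.62
position: [0.4498, -0.0987, 0.0136]
tool_rot: [0.689, 0.725, 0.001, -0.0]
ft_force: [-0.1, -0.5, 1.0]
grip_width: 0.0491
grip_force: 50.0
time: 34.25
position: [0.4501, -0.099, 0.1644]
tool_rot: [0.689, 0.725, 0.001, 0.001]
ft_force: [0.5, -0.2, -6.2]
grip_width: 0.0495
grip_force: 50.0
```

View pics/f.png

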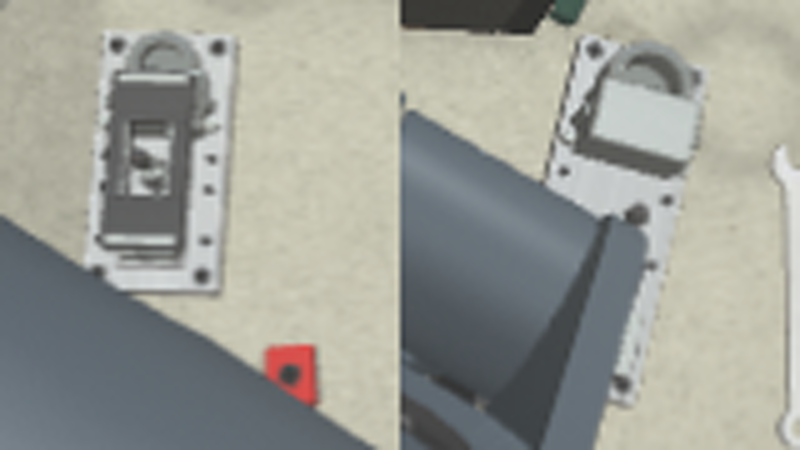

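Left half: the short strap spans (118,75) to (183,245) with the stud in its slot at (148,165). The tall pad is hidden by the arm, so I use the scene view's hole at (326,212) for the tall block.

```bash
python3 - <<'E'
from h import *
c=pickle.load(open("t3.pkl","rb"));s=pickle.load(open("scene.pkl","rb"))
P=np.array([(118,75),(194,77),(183,245),(103,240)]);Q=plane(c,(P+.5)/5-.5+[140,150],.05)*1000
print("short strap",Q.round(),Q.mean(0).round(1))
f=lambda u,v:((u+.5)/4-.5+210,(v+.5)/4-.5+180)
print("tall hole",plane(s,[f(326,212)],.058)*1000)
# check: stud base in scene vs known
print("tall stud base",plane(s,[f(416,250)],.016)*1000,"tip",plane(s,[f(424,156)],.094)*1000)
E
python3 go.py 554 -275.5 164 78.4
```

```text
short strap [[602. 303.]
 [605. 256.]
 [501. 250.]
 [500. 298.]] [552.  276.7]
tall hole [[ 489.26855821 -259.45543895]]
tall stud base [[ 554.84776652 -276.60992965]] tip [[ 554.25236312 -275.81507578]]
t34.30 pos [449.2 -98.6 163.2] psi 2.9 tilt 0.10 q1 -26 q6 -29 F [-0.   0.  -5.6] w 49.5 gf 50.0
  turn az -75.5 (8 rows) then shift mm [-138.2 -152.2   -1. ] rows 4.0
  tilt fix deg ax 0.10 ay 0.02
```

Both are within tolerance: the short strap is about 3.5 mm off, and the tall block is at about (-67, 3) in the plate frame. Now I place the long strap.

```bash
python3 -m pendant '[[[0,0,0,0,0,-10,0.4],[0,0,0,0,0,-10,0.4],[0,0,0,0,0,-10,0.4],[0,0,0,0,0,-10,0.4],[0,0,0,0,0,-10,0.4]]]' 50 >/dev/null
python3 -m pendant '[[[0,0,0,0,0,-10,0.4],[0,0,0,0,0,-10,0.4],[0,0,0,0,0,-5.5,0.4],[-0.035,-0.038,0,0,0,0,0.4],[-0.035,-0.038,0,0,0,0,0.4]]]' >/dev/null
python3 -m pendant '[[[-0.035,-0.038,0,0,0,0,0.4],[-0.034,-0.038,0,0,0,0,0.4],[0,0,0.025,0,0,0,0.4],[0,0,0,0,0,0,0.4],[0,0,0,0,0,0,0.4]]]' >/dev/null
python3 go.py 554.5 -276 71.5 78.4
```

```text
t36.17 pos [ 554.2 -274.5  136.8] psi 78.4 tilt 0.26 q1 -37 q6 -115 F [ 0.1 -0.3 -4.2] w 49.2 gf 50.0
  turn az 0.0 (1 rows) then shift mm [-0.8 -1.6 65.2] rows 2.0
  tilt fix deg ax 0.20 ay -0.16
```

```bash
python3 -m pendant '[[[-0.0005,-0.001,0.02,0.1,-0.1,0,0.4],[0,0,0.015,0,0,0,0.4],[0,0,0.01,0,0,0,0.4],[0,0,0,0,0,0,0.4],[0,0,0,0,0,0,0.4]]]' 50 >/dev/null
python3 go.py 554.5 -276 71.5 78.4
```

```text
t36.80 pos [ 556.2 -277.    93.9] psi 78.4 tilt 0.21 q1 -37 q6 -115 F [-0.2 -0.1 -5.3] w 49.3 gf 50.0
  turn az -0.0 (1 rows) then shift mm [ 1.9  0.7 22.3] rows 1.0
  tilt fix deg ax -0.03 ay 0.20
```

```bash
python3 -m pendant '[[[0.001,0.0005,0.01,0,0,0,0.4],[0,0,0.006,0,0,0,0.4],[0,0,0.003,0,0,0,0.4],[0,0,0,0,0,0,0.4],[0,0,0,0,0,0,0.4]]]' 50
python3 -m pendant '[[[0,0,0.0012,0,0,0,0.4],[0,0,0.0008,0,0,0,0.4],[0,0,0,0,0,0,0.4],[0,0,0,0,0,0,0.4],[0,0,0,0,0,0,0.4]]]' 
python3 go.py 554.5 -276 71.5 78.4
```

```text
time: 37.42
position: [0.5551, -0.2763, 0.0745]
tool_rot: [0.101, 0.995, -0.0, 0.001]
ft_force: [-1.1, -0.2, -5.1]
grip_width: 0.0493
grip_force: 50.0
time: 38.05
position: [0.555, -0.2762, 0.0724]
tool_rot: [0.101, 0.995, -0.0, 0.001]
ft_force: [0.4, -0.3, -4.9]
grip_width: 0.0494
grip_force: 50.0
t38.05 pos [ 555.  -276.2   72.4] psi 78.4 tilt 0.16 q1 -37 q6 -115 F [ 0.4 -0.3 -4.9] w 49.4 gf 50.0
  turn az -0.0 (1 rows) then shift mm [0.5 0.1 0.9] rows 1.0
  tilt fix deg ax -0.01 ay 0.15
```

```bash
python3 -m pendant '[[[0,0,0.0006,0,0,0,0.4],[0,0,0.0006,0,0,0,0.4],[0,0,0,0,0,0,0.4],[0,0,0,0,0,0,0.4],[0,0,0,0,0,0,0.4]]]' 50

```

```text
time: 38.67
position: [0.5551, -0.2762, 0.0716]
tool_rot: [0.101, 0.995, -0.0, 0.001]
ft_force: [-1.3, 0.6, 1.0]
grip_width: 0.0493
grip_force: 50.0
```

Contact. I release, rise clear, back away and check.

```bash
python3 -m pendant '[[[0,0,0.0003,0,0,0,0.4],[0,0,0,0,0,0,0.85],[0,0,0,0,0,0,0.85],[0,0,0,0,0,0,0.85],[0,0,0,0,0,0,0.85]]]' 40
python3 -m pendant '[[[0,0,-0.02,0,0,0,0.9],[0,0,-0.05,0,0,0,1],[0,0,-0.05,0,0,0,1],[0,0.05,-0.02,0,0,0,1],[0,0.06,0,0,0,0,1]]]'
python3 -m pendant '[[[0,0.06,0,0,0,0,1],[0,0.06,0,0,0,0,1],[0,0.02,0,0,0,0,1],[0,0,0,0,0,0,1],[0,0,0,0,0,0,1]]]'
python3 - <<'E'
from meas import *
c=camera("top");s=camera("scene");pickle.dump(c,open("t4.pkl","wb"))
a=c["img"][150:240,310:400,::-1];b=s["img"][190:270,270:370,::-1];d=s["img"][125:175,195:265,::-1]
W=np.hstack([cv2.resize(a,(450,450),interpolation=cv2.INTER_CUBIC),np.vstack([cv2.resize(x,(330,225),interpolation=cv2.INTER_CUBIC) for x in(b,d)])])
cv2.imwrite("pics/g.png",W)
E
```

```text
time: 39.3
position: [0.555, -0.2762, 0.0708]
tool_rot: [0.101, 0.995, -0.0, 0.001]
ft_force: [0.2, -0.3, -0.4]
grip_width: 0.073
grip_force: 0.0
time: 39.92
position: [0.5784, -0.1691, 0.2135]
tool_rot: [0.103, 0.995, -0.001, 0.004]
ft_force: [0.5, 0.4, -0.2]
grip_width: 0.0868
grip_force: 0.0
time: 40.55
position: [0.6049, -0.0328, 0.2108]
tool_rot: [0.102, 0.995, -0.001, 0.001]
ft_force: [0.2, -0.3, -0.5]
grip_width: 0.0869
grip_force: 0.0
```

View pics/g.png

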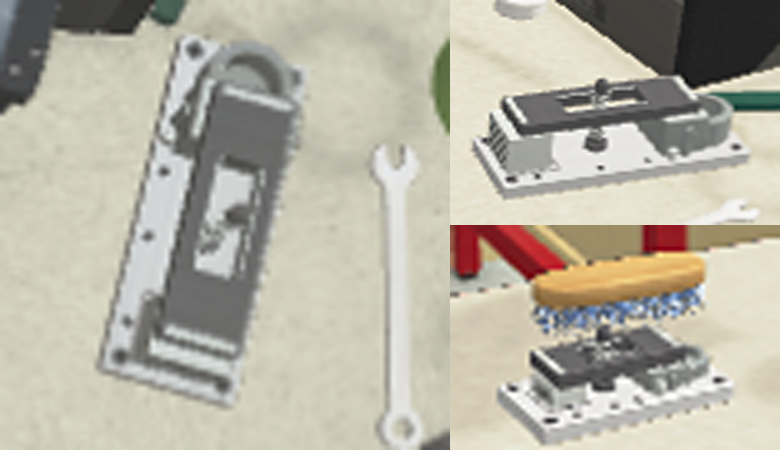

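The left view shows the long strap over the tall plate, from (258,90) to (200,345), with the stud in its slot. The scene crops show both straps level on block and casting, and the spanner and brush in place. I quickly check the long strap's numbers, move off from the printer and settle.

```bash
python3 -m pendant '[[[0.04,0,0,0,0,0,1],[0.04,0,0,0,0,0,1],[0,0,0,0,0,0,1],[0,0,0,0,0,0,1],[0,0,0,0,0,0,1]]]' >/dev/null; python3 - <<'E'
from h import *
c=pickle.load(open("t4.pkl","rb"))
P=np.array([(222,83),(295,105),(238,357),(162,328)]);Q=plane(c,(P+.5)/5-.5+[310,150],.072)*1000
print(Q.round(),Q.mean(0).round(1),get_obs()["ft_force"])
from rig import hand_in
print(hand_in())
E
```

```text
[[ 638. -270.]
 [ 628. -314.]
 [ 474. -283.]
 [ 488. -238.]] [ 557.1 -276.2] [-0.4538409  -0.05629508 -0.33145219]
the job is handed in; nothing more can be done
None
```

Job handed in at about 41 s of the 99 s allowed: both heel blocks are on their pads and both straps lie over their studs, all within tolerance by my camera measurements, though `hand_in()` gave no verdict.

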